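# Key a hub onto the drive spindle

### The job

Fit the hexagonal aluminium hub, red-tab side up, onto the upright spindle of the green drive unit: lower it on, turn it on the spindle until its tab drops into the spindle's keyway, and seat it fully home and level on the shoulder, then let go. Work it gently by feel: never force the tab down onto the spindle's springy end or drop the hub on, and leave the things lying round about where they are.

Things in the scene. Friction and masses are not known exactly. Their poses are not given: they have to be found in the camera images.
- hub: loose hexagonal aluminium hub, 0.16 kg, 40 mm across flats, 46 over corners, 34 mm high, standing upright with its red tab near the top; origin at the centre of its underside, z up along the 26 mm through bore, flared 3 mm at its lower mouth. Its flats face +-y and 60 degrees to either side of that, so it can be gripped over three pairs of flats. A red dot on the top face marks the corner at +x, where the tab is
- hub_tab (a point): middle of the underside of the hub's red tab, 24 mm above the hub's underside and 9 mm from the bore's axis towards the hub's +x (axes as the hub's). The tab is 6 mm wide along y, juts from the bore's wall in to 5 mm from the axis, and its lower edges are bevelled 1 mm
- drive_unit: green bench drive unit, fixed; housing 110 x 96 mm, its top 34 mm above the worktop, foot plate 126 x 112 mm, dark motor sticking out to 105 mm along +x; origin on the worktop under the spindle's axis, z up; +x towards the white mark on its top. More than 30 N between the hub and the unit or its spindle, in any direction, harms the bearing
- seat (a point): centre of the flat top of the round steel shoulder (42 mm diameter, standing 12 mm above the housing's top) on which the hub must end seated; on the spindle's axis, 46 mm above the worktop; axes as the unit's. The spindle, 24 mm diameter, rises 34 mm above it. A hub whose tab is not over the keyway stops 10 mm short of it
- keyway_mouth (a point): centre of the spindle's end at rest, 34 mm above the shoulder, bevelled 3 mm round its rim; axes as the unit's. The keyway is a slot in one side of the spindle, 7.6 mm wide, open at the end, 14 mm deep. Its direction is not measured: anywhere from 0.2 to 1.2 rad anticlockwise, seen from above, from the unit's +x; see or feel for it. The hub's +x must come to point along it
- spindle_root (a point): point on the spindle's axis 14 mm below its end, the keyway's floor. Pushed down by the tab, the whole spindle springs straight down: it yields from 3 N, 1 mm per further 1 N, to a hard stop at 6 mm (9 N), still 4 mm short of home. When the tab finds the keyway it springs back up and the push vanishes. A brake keeps the spindle from turning (slips at about 0.12 N m)
- mallet: wooden mallet lying at the back left, 282 x 110 x 60 mm; bystander, origin under its middle
- offcut_3: small hardwood offcut at the left, 40 x 130 x 30 mm; bystander, origin under its middle
- tape_measure: yellow steel tape, 36 x 78 x 63 mm; bystander, origin under its middle
- screw_tin: open round tin of screws at the right, 74 mm diameter, 34 mm high; bystander, origin under its middle
- screwdriver: screwdriver with orange handle at the right, 29 x 227 x 32 mm; bystander, origin under its middle
There are look-alikes about, which are no part of the job. Several things look just like the hub: the one meant starts farthest from the robot's base.

How it is judged:
By the outcome, as a careful person would: the job done as asked, in the order asked, and still so for the second after the job is handed in, with the robot touching nothing.
It also fails if it takes over 72 s, if anything falls off the work surface, if the arm or the gripper's body presses on something with over 40 N, if the wrist force passes 120 N, or if a joint passes its speed limit or range.

### The arm

A 6-joint arm with a two-finger parallel gripper is mounted at the origin on a cart in front of the work surface, level with it; the furniture and walls round the work are solid. World frame = base frame: x ahead of the robot, y to its left, z up, the work surface at z = 0. Lengths are in m, angles in rad, forces in N, time in s.
With the tool pointing down it reaches from about 0.3 to 0.775 m from the base axis. Payload 14.6 kg.
Tool frame: the origin (TCP) lies at the very end of the fingers, on their centre line; the grasp point (between the pads) lies 19 mm behind it; z points along the fingers, y is the direction in which the jaws open and shut (so a half turn about z gives the same grasp; the last joint's range is limited). The gripper opens to 85 mm and grips with 20 to 120 N. Pads are 22 mm wide; open, the fingers measure 114 mm over their backs; the gripper's body (76 mm by 85 mm) begins 54 mm behind the grasp point. The pads swing forward as they close: fully open they stand 13 mm farther back than shut.
Start: joints at [-1.217, 0.3, 1.521, -0, 1.321, -0.067], TCP at [0.225, -0.502, 0.231] pointing down, gripper open.
Joint ranges: [-3.03, 3.03], [-0.79, 2.21], [0.23, 2.52], [-1.04, 4.18], [0, 3.07], [-2.55, 2.55]. Speed limits (rad/s): [2.22, 2.22, 2.57, 3.14, 3.14, 3.14].

### API

Orientations are given as a unit quaternion [x, y, z, w].
In Python, from bench import arm, snapshot gives the robot as it stands.
- The arm moves only by the tool arm_command, never from a script. Its argument "motion" is a list of rows, each a list of 4 numbers: the shift along the tool's x, y, z in m, then the turn about the tool's z in rad. A call has 1 to 12 rows; each row is the pose to reach, as a shift and turn from the pose commanded when the call began, along the tool's axes at that moment; what a row does not reach only later rows make up. A row lasts 1/8 s, in which the tool goes at most 62.5 mm and 10.7 degrees, less where a joint would pass 70% of its speed; a pose out of reach is approached as far as the arm can. A call with a gripper value outside its range is refused whole. "hand" is the gripper's target within -1 to 1 (shut at 1, half-way at 0, fully open at -1), set as the call begins (left out, the last holds). The fingers move at their own pace and stop on an object; "squeeze" is the grip in N (left out, the last holds). Time passes only in rows, so rows that repeat a pose let the fingers close. It gives the time, the measured TCP pose, the force and the opening at its end, in the units of the state.
- arm.get_obs(): the state, without advancing time (a new reading comes with each control period).
- snapshot(name): name is "scene" or "side" or "wrist"; returns a dict with "color" (420x560x3 uint8, red, green, blue), "vfov" (degrees; the focal length in pixels is half the picture's height over the tangent of half this angle, whatever the lens; pixels are square), "cx", "cy" (the principal point, pixels), "R" (3x3) and "t" (3): a world point X has camera coordinates R X + t; the wrist camera has in their place "tool_from_camera" (4x4, takes a point from camera to tool coordinates, whose origin is the TCP and whose axes are the flange's). Camera axes: x right, y down, z forward; pixel columns grow to the right and rows downward; lengths in m; the calibration is good to about 2 mm. A picture is of the moment at which its call begins: read the wrist's pose just before it. There is no depth.
- arm.job_done(): hands the job in, once; it reports no verdict.
The state is a dict: "t": time; "joints": joint angles; "qvel": joint speeds; "tau": joint torques, N m; "position": TCP position; "eef_rot": TCP orientation; "wrist_force": force on the tool from outside, world axes, zero at the start; "wrist_torque": the same for the moment, N m; "gripper_width": opening from 0.0 (shut) to 1.0 (fully open).
Only numpy, scipy, OpenCV 4.12 (cv2) and the standard library are available. Lean on these libraries where they do the work, as an engineer would, in place of code of your own. Each camera call takes 0.05 s, during which the arm holds its last target.

## Working session

There is one attempt and no reset: what is moved stays moved. The work goes in short steps, Python scripts to look and compute and a tool call to move; the robot and the scene stay as the last step left them, time stands still between calls to the robot, and variables do not carry over. Pictures are saved under pics/ and viewed, and the job is handed in when it is done.

Besides the shell and the picture viewer there is one more tool, called by a JSON object that holds its "name" and its "arguments", one argument or row to a line. arm_command: Moves the arm, as the interface text tells. Its arguments: {"type":"object","properties":{"motion":{"type":"array"},"hand":{"type":"number"},"squeeze":{"type":"number"}},"required":["motion"]}

```bash
ls; mkdir -p pics
cat > h.py <<'E'
import numpy as np, cv2
from bench import arm, snapshot
def save(s,n): cv2.imwrite('pics/'+n+'.png', s['color'][:,:,::-1])
def K(s):
    f=s['color'].shape[0]/2/np.tan(np.radians(s['vfov'])/2); return f
E
python3 - <<'E'
from h import *
import pickle
o=arm.get_obs(); print(o)
for n in ['scene','side','wrist']:
    s=snapshot(n); save(s,n+'0'); pickle.dump(s,open(n+'0.pkl','wb'))
    print(n,{k:v for k,v in s.items() if k!='color'})
E
```

```text
pics
{'t': 0.0, 'joints': array([-1.21659833e+00,  3.00464017e-01,  1.52161780e+00, -1.93974894e-05,
        1.32073024e+00, -6.65886551e-02]), 'qvel': array([-0.00015995, -0.00110954, -0.00062856, -0.00100075,  0.00039411,
       -0.00260696]), 'tau': array([-1.18780627e-03, -5.43507421e+01, -3.61793733e+01, -1.24565395e-04,
        4.03470462e-03,  1.53394711e-05]), 'position': array([ 0.22457322, -0.50178266,  0.23070968]), 'eef_rot': array([ 9.77948162e-01,  2.08846883e-01, -9.66747398e-05, -6.02062105e-04]), 'wrist_force': array([ 0.19457023, -0.28875984, -0.58265471]), 'wrist_torque': array([-0.01335884, -0.01492708, -0.0506638 ]), 'gripper_width': 0.9992949258006476}
scene {'vfov': 42.604798048801044, 'cx': 267.50747328348086, 'cy': 204.98204753528682, 'R': array([[ 0.83202227, -0.55446638,  0.0174923 ],
       [-0.40348965, -0.62650699, -0.66684713],
       [ 0.38070336,  0.5477737 , -0.74498921]]), 't': array([-0.50354521,  0.27909309,  1.21471358])}
side {'vfov': 53.614177686971644, 'cx': 280.41222422718204, 'cy': 210.46282844675756, 'R': array([[-0.87769351, -0.47920162, -0.00446143],
       [-0.31984951,  0.59271013, -0.73918266],
       [ 0.35686186, -0.64734884, -0.67349024]]), 't': array([0.51305517, 0.23751942, 1.128505  ])}
wrist {'vfov': 68.88349143755833, 'cx': 279.80454391449433, 'cy': 212.3406573895512, 'tool_from_camera': array([[-8.66653981e-04, -9.55518163e-01, -2.94930991e-01,
         7.47512071e-02],
       [ 9.99999602e-01, -7.66031539e-04, -4.56705441e-04,
        -1.14738541e-03],
       [ 2.10463903e-04, -2.94931269e-01,  9.55518447e-01,
        -1.42707606e-01],
       [ 0.00000000e+00,  0.00000000e+00,  0.00000000e+00,
         1.00000000e+00]])}
```

View pics/scene0.png

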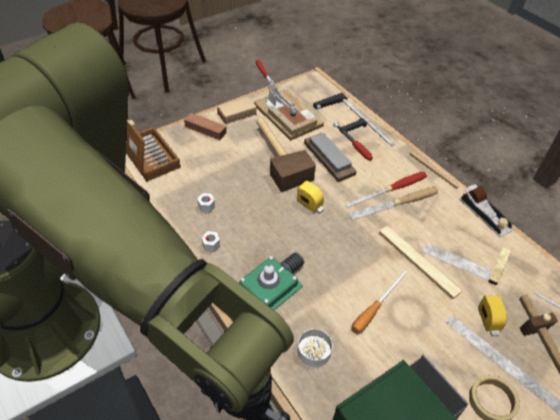

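View pics/side0.png

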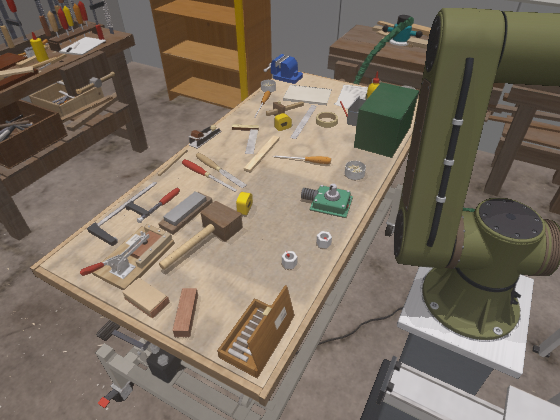

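View pics/wrist0.png

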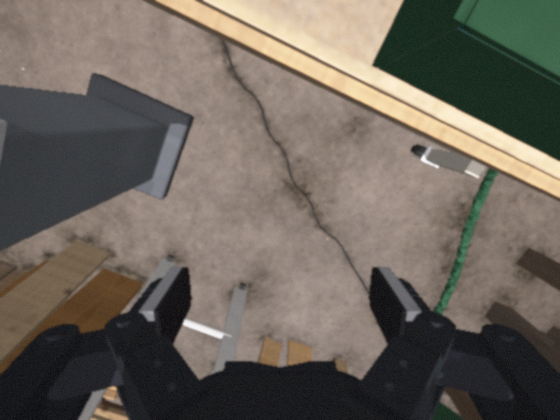

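Hub candidates: A at scene (206,202) / side (289,260), and B at scene (211,240) / side (323,239). I'll zoom in and triangulate both.

```bash
cat >> h.py <<'E'
def ray(s,u,v,T=None):
    f=K(s); d=np.array([(u-s['cx'])/f,(v-s['cy'])/f,1.])
    if 'R' in s: return -s['R'].T@s['t'], s['R'].T@d
    M=T@s['tool_from_camera']; return M[:3,3], M[:3,:3]@d
def onz(s,u,v,z,T=None):
    o,d=ray(s,u,v,T); return o+d*(z-o[2])/d[2]
def proj(s,X,T=None):
    if 'R' in s: c=s['R']@X+s['t']
    else:
        M=np.linalg.inv(T@s['tool_from_camera']); c=M[:3,:3]@X+M[:3,3]
    f=K(s); return np.array([s['cx']+f*c[0]/c[2], s['cy']+f*c[1]/c[2]])
def toolT(o):
    from scipy.spatial.transform import Rotation as R
    T=np.eye(4);T[:3,:3]=R.from_quat(o['eef_rot']).as_matrix();T[:3,3]=o['position'];return T
def crop(s,n,x,y,w,h,k):
    cv2.imwrite('pics/'+n+'.png',cv2.resize(s['color'][y:y+h,x:x+w,::-1],None,fx=k,fy=k,interpolation=cv2.INTER_CUBIC))
E
python3 - <<'E'
from h import *
import pickle
a=pickle.load(open('scene0.pkl','rb'));b=pickle.load(open('side0.pkl','rb'))
for s,p,z in [(a,(206,199),.034),(b,(289,256),.034),(a,(211,237),.034),(b,(323,235),.034),(a,(269,267),.08),(b,(332,187),.08),(a,(292,262),.02),(b,(269,87),.034)]: print(p,onz(s,*p,z).round(3))
c1=cv2.resize(a['color'][170:320,180:330,::-1],None,fx=4,fy=4,interpolation=2)[:, :]
crop(a,'c1',180,180,140,140,4); crop(b,'c2',260,160,120,120,5)
E
```

```text
(206, 199) [0.487 0.121 0.034]
(289, 256) [0.487 0.126 0.034]
(211, 237) [0.434 0.001 0.034]
(323, 235) [0.436 0.002 0.034]
(269, 267) [ 0.487 -0.181  0.08 ]
(332, 187) [ 0.484 -0.169  0.08 ]
(292, 262) [ 0.567 -0.165  0.02 ]
(269, 87) [ 1.072 -0.778  0.034]
```

View pics/c1.png

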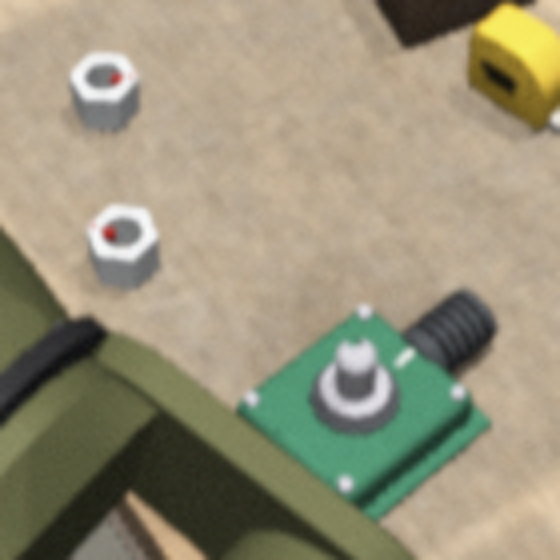

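View pics/c2.png

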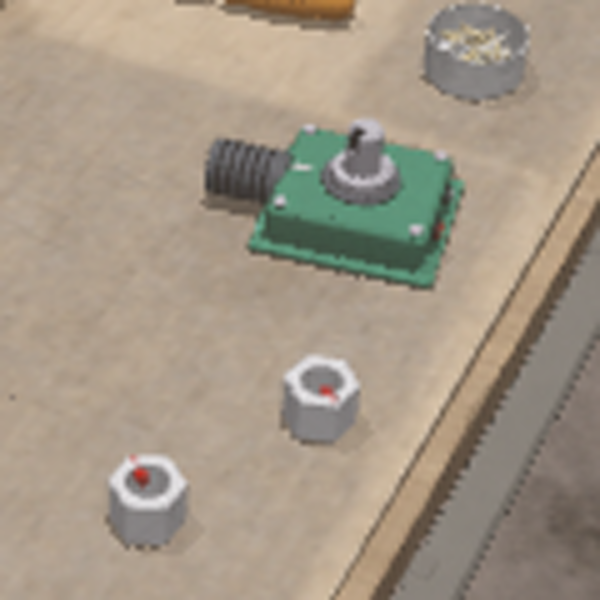

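The hub meant is A (scene 206,202; about 0.487, 0.124, r=0.50). B is at r=0.43. The unit's spindle is near (0.486, -0.175). I'll look at it from above on the way.

{"name": "arm_command", "arguments": {
  "motion": [
    [0.02, -0.01, 0, 0],
    [0.06, -0.03, 0, 0],
    [0.11, -0.057, 0, 0],
    [0.16, -0.083, 0, 0],
    [0.21, -0.109, 0, 0],
    [0.26, -0.135, 0, 0],
    [0.31, -0.16, 0, 0],
    [0.35, -0.18, 0, 0],
    [0.372, -0.192, 0, 0],
    [0.372, -0.192, 0, 0],
    [0.372, -0.192, 0, 0]
  ]
}}

```text
t: 1.52
position: [0.4854, -0.1747, 0.2312]
eef_rot: [0.978, 0.209, -0.0, -0.0]
wrist_force: [-0.9, -0.3, -0.7]
gripper_width: 1.001
```

Run:
```python
from h import *
import pickle
o=arm.get_obs(); s=snapshot('wrist'); save(s,'w1'); pickle.dump((o,s),open('w1.pkl','wb')); print(o['t'],o['position'],o['eef_rot'],o['wrist_force'])
```

```text
1.525 [ 0.48537975 -0.17468809  0.23123497] [ 9.77932937e-01  2.08919018e-01 -1.12411112e-04 -3.90080759e-05] [-0.92967694 -0.30117559 -0.67058021]
```

View pics/w1.png

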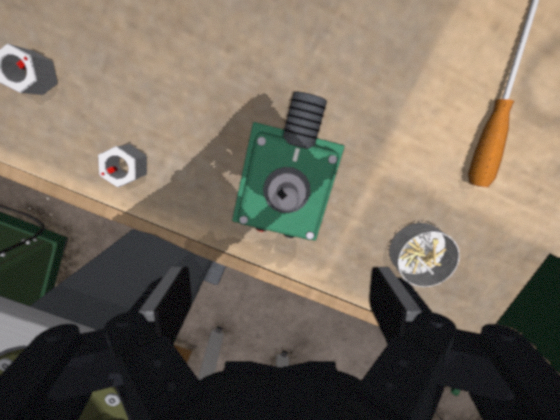

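Run:
```python
from h import *
import pickle
o,s=pickle.load(open('w1.pkl','rb')); crop(s,'c3',230,85,120,160,5);crop(s,'c3b',0,30,150,170,5)
```

```text
(no output)
```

View pics/c3.png

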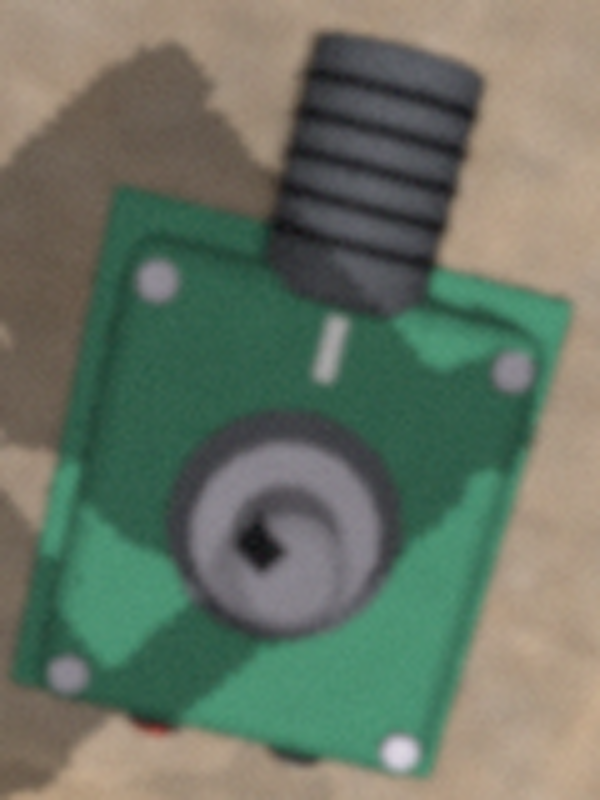

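View pics/c3b.png

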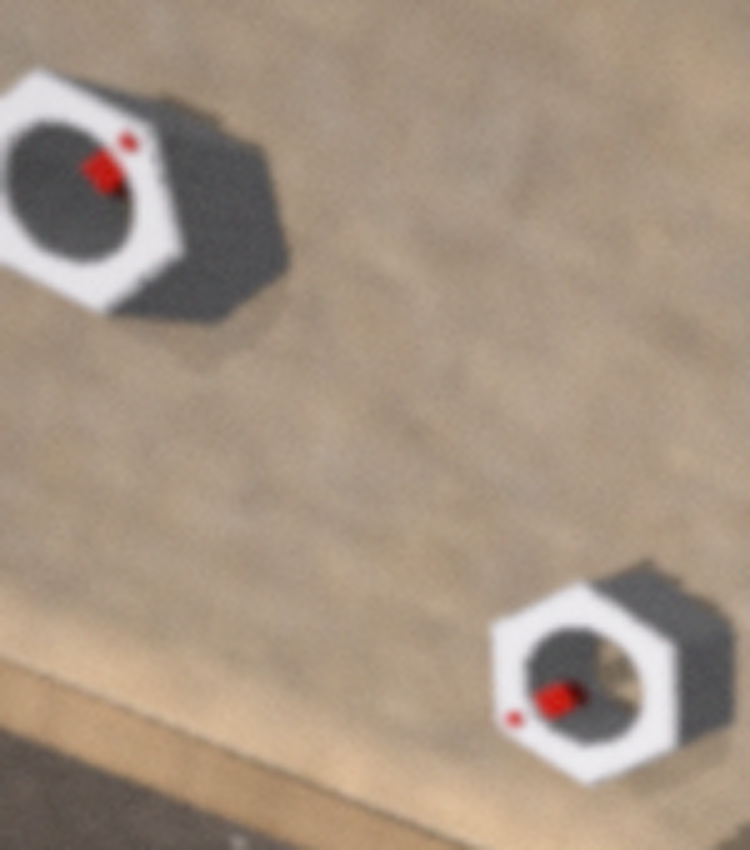

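{"name": "arm_command", "arguments": {
  "motion": [
    [0, 0, 0.015, 0],
    [0, 0, 0.04, 0],
    [0, 0, 0.065, 0],
    [0, 0, 0.08, 0],
    [0, 0, 0.08, 0],
    [0, 0, 0.08, 0]
  ]
}}

```text
t: 2.33
position: [0.4861, -0.175, 0.152]
eef_rot: [0.978, 0.209, 0.0, 0.0]
wrist_force: [0.1, 0.4, -0.5]
gripper_width: 1.0
```

Run:
```python
from h import *
import pickle
o=arm.get_obs(); s=snapshot('wrist'); save(s,'w2'); pickle.dump((o,s),open('w2.pkl','wb')); print(o['t'],o['position'],o['eef_rot'],o['wrist_force'])
crop(s,'c4',200,125,180,150,4.4)
```

```text
2.325 [ 0.48605036 -0.17503777  0.15198978] [9.77962789e-01 2.08778604e-01 4.22268915e-04 3.14032887e-04] [ 0.1205326   0.44831539 -0.51099675]
```

View pics/w2.png

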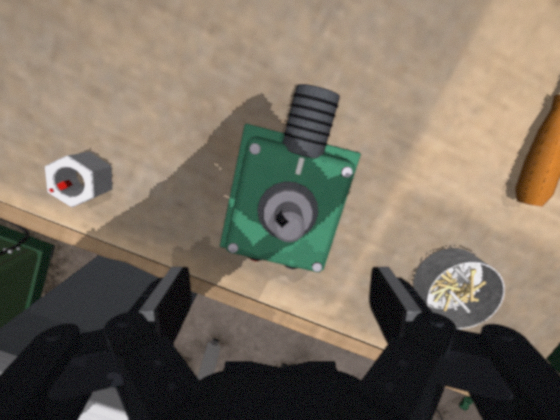

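View pics/c4.png

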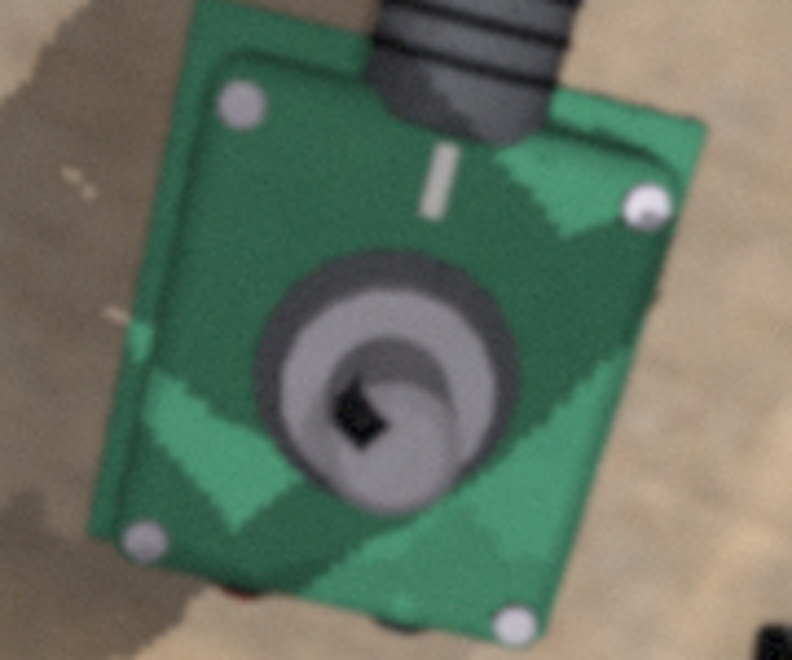

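Run:
```python
from h import *
import pickle
for n in ['w1','w2']:
    o,s=pickle.load(open(n+'.pkl','rb')); T=toolT(o)
    # screws: bright low-saturation blobs surrounded by green
    im=s['color']; hsv=cv2.cvtColor(im,cv2.COLOR_RGB2HSV)
    g=cv2.inRange(hsv,(65,70,40),(95,255,255)); 
    n_,l,st,c=cv2.connectedComponentsWithStats(g)
    # keep comps near unit
    u0=proj(s,np.array([.485,-.175,.04]),T)
    ks=[i for i in range(1,n_) if st[i,4]>100 and np.linalg.norm(c[i]-u0)<80]
    m=np.isin(l,ks).astype(np.uint8)*255
    cs,_=cv2.findContours(m,cv2.RETR_EXTERNAL,2)
    P=np.vstack(cs); r=cv2.minAreaRect(P); print(n,r)
    hull=cv2.convexHull(P); f=np.zeros_like(m); cv2.fillPoly(f,[hull],255)
    non=cv2.bitwise_and(f,cv2.bitwise_not(m))
    k,l2,st2,c2=cv2.connectedComponentsWithStats(non)
    for i in range(1,k):
        if st2[i,4]>15: print(st2[i],c2[i].round(1),onz(s,*c2[i],.036,T).round(4)[:2])
o,s=pickle.load(open('w2.pkl','rb'))
c=s['color'][195:250,250:325,::-1].astype(float)
c=np.clip((c/255)**.5*255,0,255).astype(np.uint8)
cv2.imwrite('pics/c5.png',cv2.resize(c,None,fx=10,fy=10,interpolation=cv2.INTER_CUBIC))
```

```text
w1 ((285.8084716796875, 182.52442932128906), (93.39376068115234, 101.49625396728516), 14.534454345703125)
[283 130  36  32 469] [298.3 141.9] [ 0.5386 -0.1714]
[257 136   9  10  76] [261.  140.6] [ 0.5234 -0.1341]
[328 155   9   9  69] [332. 159.] [ 0.537  -0.2128]
[ 263  167   47   46 1693] [286.3 189.5] [ 0.4855 -0.1813]
[237 216  11   9  66] [242.9 219.8] [ 0.432 -0.15 ]
[266 230  19   5  24] [275.2 231.8] [ 0.4337 -0.1904]
[303 231  12   9  65] [309.4 235.2] [ 0.4463 -0.2291]
w2 ((286.2555847167969, 200.11865234375), (118.63693237304688, 128.283935546875), 14.596575736999512)
[283 133  42  42 772] [302.8 149.1] [ 0.539  -0.1711]
[249 143  12  12 117] [254.5 148.4] [ 0.5232 -0.1342]
[341 166  14  12 122] [346.9 171.8] [ 0.5371 -0.2134]
[345 178   8  24  25] [348.3 189.7] [ 0.5238 -0.2218]
[ 257  182   61   61 2776] [287.5 210.7] [ 0.4852 -0.1816]
[223 243  16  11  91] [232.4 247.3] [ 0.4327 -0.15  ]
[257 259  31   8  49] [271.6 261.8] [ 0.4339 -0.1886]
[312 262  11   8  62] [316.3 265.3] [ 0.4477 -0.2282]
```

View pics/c5.png

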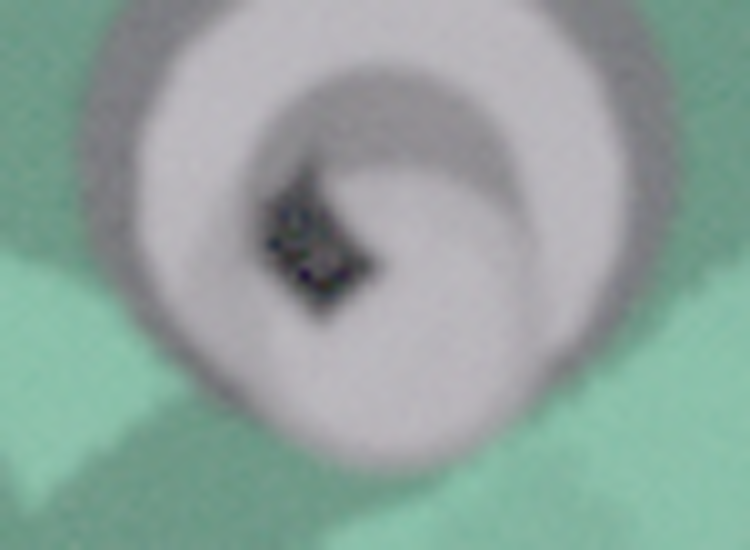

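Unit axis is about (0.485, -0.1815), yaw about 0.17 (screws and shoulder agree). The slot (c5 dark quad, about 320,240) points to the upper left. I'll put the camera straight above to measure its direction.

{"name": "arm_command", "arguments": {
  "motion": [
    [-0.015, 0.002, 0.005, 0],
    [-0.04, 0.004, 0.015, 0],
    [-0.065, 0.006, 0.025, 0],
    [-0.079, 0.0065, 0.035, 0],
    [-0.079, 0.0065, 0.035, 0],
    [-0.079, 0.0065, 0.035, 0]
  ]
}}

```text
t: 3.12
position: [0.4169, -0.213, 0.1167]
eef_rot: [0.978, 0.209, 0.0, 0.0]
wrist_force: [-0.3, -0.1, 0.2]
gripper_width: 0.999
```

Run:
```python
from h import *
import pickle
o=arm.get_obs(); s=snapshot('wrist'); save(s,'w3'); pickle.dump((o,s),open('w3.pkl','wb')); print(o['t'],o['position'],o['eef_rot'],o['wrist_force'])
T=toolT(o); p=proj(s,np.array([.485,-.1815,.08]),T); print(p, proj(s,np.array([.485,-.1815,.046]),T))
x,y=int(p[0])-37,int(p[1])-28
print(x,y)
c=s['color'][y:y+56,x:x+75,::-1].astype(float)
c=np.clip((c/255)**.5*255,0,255).astype(np.uint8)
cv2.imwrite('pics/c6.png',cv2.resize(c,None,fx=10,fy=10,interpolation=cv2.INTER_CUBIC))
```

```text
3.125 [ 0.41687953 -0.21300809  0.11666952] [9.77934969e-01 2.08909184e-01 3.08952701e-04 2.29480363e-04] [-0.26317369 -0.10547508  0.21822736]
[280.23272647 117.3009996 ] [280.14571034 117.41132891]
243 89
```

View pics/c6.png

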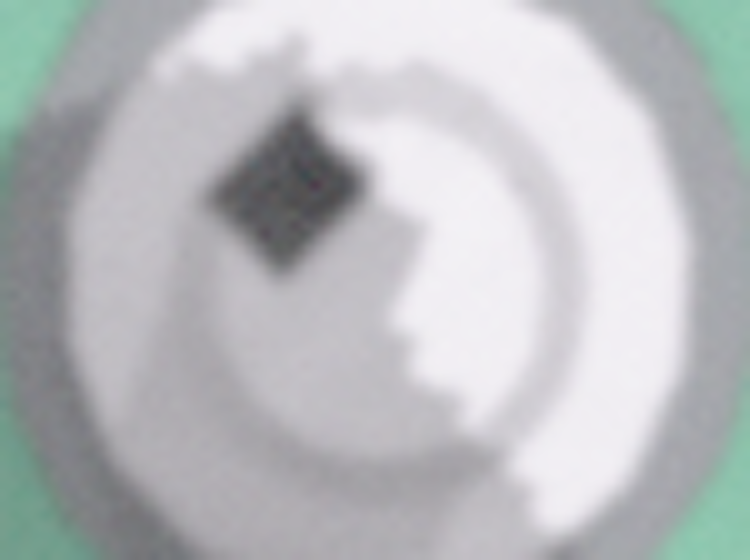

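Run:
```python
from h import *
import pickle
o,s=pickle.load(open('w3.pkl','rb'));T=toolT(o)
x,y=243,89
q=[onz(s,x+u/10-.5+.05,y+v/10-.45,.08,T)[:2] for u,v in [(298,100),(370,182),(285,275),(210,195)]]
q=np.array(q);print(q.round(4))
a=lambda d:round(float(np.arctan2(d[1],d[0])),3)
print('edges',a(q[0]-q[1]),a(q[3]-q[2]),'mid',a(q[0]+q[3]-q[1]-q[2]),'inner perp',a(q[2]-q[1])-np.pi/2, a(q[3]-q[0])-np.pi/2,'lens',[np.linalg.norm(q[i]-q[i-1]).round(4) for i in range(4)])
# circle fits: shoulder outer border vs: spindle-top points by eye
sp=np.array([onz(s,x+u/10-.45,y+v/10-.45,.077,T)[:2] for u,v in [(187,285),(587,285),(425,65),(560,400),(390,500),(220,400)]])
sh=np.array([onz(s,x+u/10-.45,y+v/10-.45,.046,T)[:2] for u,v in [(70,240),(690,250),(120,430),(650,120),(555,530),(130,85)]])
from scipy.optimize import least_squares
for P in (sp,sh):
    r=least_squares(lambda p:np.hypot(*(P-p[:2]).T)-p[2],[.485,-.18,.02]);print(r.x.round(4),(r.fun*1e3).round(1))
    cc=r.x[:2]
    print('from centre',a((q.mean(0))-cc))
# hub measure from w1 : red dot & hex
```

```text
[[ 0.4922 -0.1735]
 [ 0.4899 -0.1789]
 [ 0.4835 -0.1765]
 [ 0.4857 -0.171 ]]
edges 1.168 1.192 mid 1.18 inner perp 1.2222036732051036 1.2082036732051034 lens [np.float64(0.007), np.float64(0.0058), np.float64(0.0068), np.float64(0.0059)]
[ 0.4854 -0.1821  0.0116] [-0.2 -0.3  0.3  0.1  0.3 -0.1]
from centre 1.237
[ 0.4859 -0.1814  0.0204] [ 0.3  0.2 -0.2 -0.2 -0.  -0.1]
from centre 1.272
```

{"name": "arm_command", "arguments": {
  "motion": [
    [0, 0, -0.03, 0],
    [0.015, -0.03, -0.06, 0],
    [0.035, -0.075, -0.08, 0],
    [0.06, -0.13, -0.08, 0],
    [0.085, -0.185, -0.08, 0],
    [0.107, -0.235, -0.08, 0],
    [0.122, -0.27, -0.08, 0],
    [0.126, -0.279, -0.08, 0],
    [0.126, -0.279, -0.06, 0],
    [0.126, -0.279, -0.05, 0],
    [0.126, -0.279, -0.05, 0],
    [0.126, -0.279, -0.05, 0]
  ]
}}

```text
t: 4.68
position: [0.4177, 0.0929, 0.1668]
eef_rot: [0.978, 0.209, 0.0, 0.0]
wrist_force: [-0.2, -0.0, -0.7]
gripper_width: 1.001
```

Run:
```python
from h import *
import pickle
o=arm.get_obs(); s=snapshot('wrist'); save(s,'w4'); pickle.dump((o,s),open('w4.pkl','wb')); print(o['t'],o['position'],o['eef_rot'],o['wrist_force'])
T=toolT(o); p=proj(s,np.array([.487,.124,.034]),T); print(p)
im=s['color']; hsv=cv2.cvtColor(im,cv2.COLOR_RGB2HSV)
red=cv2.inRange(hsv,(0,150,80),(8,255,255))|cv2.inRange(hsv,(172,150,80),(180,255,255))
n,l,st,c=cv2.connectedComponentsWithStats(red)
for i in range(1,n):
    if st[i,4]>3: print('red',st[i],c[i].round(1),onz(s,*c[i],.034,T)[:2].round(4),onz(s,*c[i],.028,T)[:2].round(4))
w=cv2.inRange(hsv,(0,0,185),(180,25,255))
n,l,st,c=cv2.connectedComponentsWithStats(w)
for i in range(1,n):
    if st[i,4]>150:
        cs,_=cv2.findContours((l==i).astype(np.uint8),cv2.RETR_EXTERNAL,2); h=cv2.convexHull(np.vstack(cs))
        print('white',st[i],c[i].round(1)); 
        W=np.array([onz(s,*pt[0],.034,T)[:2] for pt in h]); print(cv2.minEnclosingCircle((W*1000).astype(np.float32)), cv2.minAreaRect((W*1000).astype(np.float32)))
x,y=int(p[0])-60,max(0,int(p[1])-50)
crop(s,'c7',x,y,120,100,6);print(x,y)
```

```text
4.675 [0.41772739 0.09288826 0.16683722] [9.78003892e-01 2.08586342e-01 3.54078801e-04 1.43970430e-05] [-0.21101488 -0.01500078 -0.74474209]
[281.01421128 116.48573997]
red [285 108  10   9  57] [289.2 111.8] [0.4934 0.1191] [0.4936 0.119 ]
red [362 226   7   7  43] [364.9 229. ] [0.4259 0.0087] [0.4246 0.0061]
red [ 21 295  11   6  50] [ 26.3 297.6] [0.2176 0.291 ] [0.2118 0.2946]
white [257  89  48  53 969] [281.7 112.8]
((486.3468933105469, 123.78907775878906), 22.6728572845459) ((488.1443176269531, 124.04330444335938), (39.67322540283203, 42.182804107666016), 46.3852424621582)
white [352 205  45  44 843] [374.6 226.3]
((431.1799011230469, 1.7462637424468994), 22.335094451904297) ((431.1255798339844, 1.6597576141357422), (44.102210998535156, 39.83369445800781), 16.921117782592773)
221 66
```

View pics/w4.png

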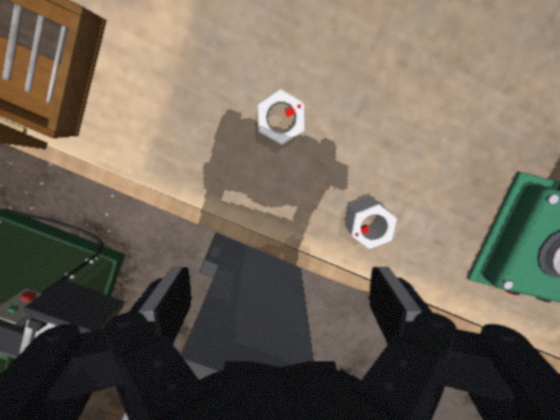

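View pics/c7.png

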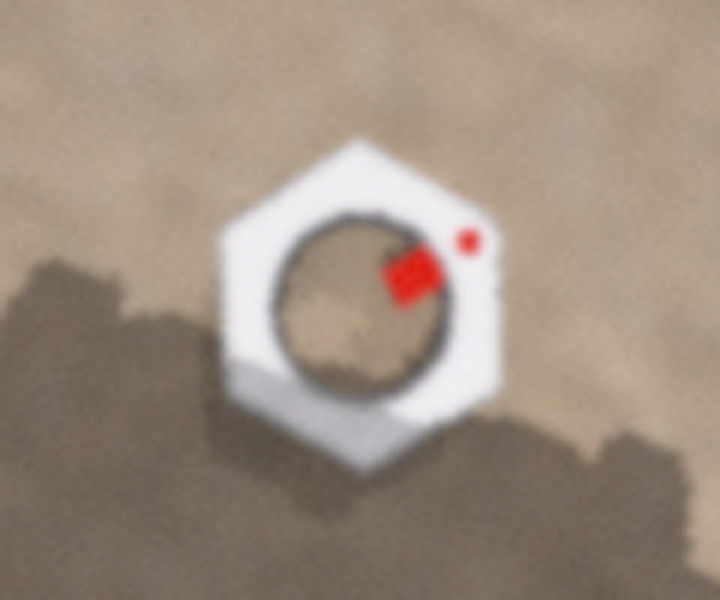

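Run:
```python
from h import *
import pickle
o,s=pickle.load(open('w4.pkl','rb'));T=toolT(o)
f=lambda u,v,z=.034:onz(s,221+u/6-.4,66+v/6-.4,z,T)[:2]
q=np.array([f(*p) for p in [(360,137),(503,237),(500,386),(363,475),(222,390),(219,233)]]); c=q.mean(0)
print(c.round(4),np.hypot(*(q-c).T).round(4)); an=np.arctan2(*(q-c).T[::-1]); print(an.round(3), 'mod60',(np.mod(an,np.pi/3)).round(3))
for p,z in [((468,241),.034),((413,277),.028)]: d=f(*p,z)-c; print(np.arctan2(d[1],d[0]).round(3),np.hypot(*d).round(4))
print('tool yaw',np.arctan2(T[1,0],T[0,0]))
```

```text
[0.4861 0.1238] [0.0233 0.0225 0.0226 0.0229 0.0229 0.0228]
[ 0.427 -0.685 -1.624 -2.71   2.483  1.504] mod60 [0.427 0.362 0.471 0.432 0.389 0.457]
-0.587 0.0179
-0.582 0.009
tool yaw 0.42025865513942207
```

{"name": "arm_command", "arguments": {
  "motion": [
    [0.02, 0, 0.01, 0],
    [0.05, 0, 0.03, 0],
    [0.07, 0, 0.055, 0],
    [0.075, 0, 0.085, 0],
    [0.075, 0, 0.115, 0],
    [0.075, 0, 0.14, 0],
    [0.075, 0, 0.155, 0],
    [0.075, 0, 0.163, 0],
    [0.075, 0, 0.163, 0],
    [0.075, 0, 0.163, 0]
  ]
}}

```text
t: 5.98
position: [0.4863, 0.1239, 0.004]
eef_rot: [0.978, 0.209, 0.001, 0.0]
wrist_force: [-0.5, -0.6, -0.1]
gripper_width: 1.001
```

{"name": "arm_command", "arguments": {
  "motion": [
    [0, 0, 0, 0],
    [0, 0, 0, 0],
    [0, 0, 0, 0],
    [0, 0, 0, 0],
    [0, 0, 0, 0],
    [0, 0, 0, 0],
    [0, 0, 0, 0],
    [0, 0, 0, 0]
  ],
  "hand": 1,
  "squeeze": 40
}}

```text
t: 6.98
position: [0.486, 0.1238, 0.0037]
eef_rot: [0.978, 0.209, 0.0, 0.0]
wrist_force: [-1.3, -0.3, 5.8]
gripper_width: 0.462
```

Run:
```python
from h import *
import pickle
o=arm.get_obs(); s=snapshot('wrist'); save(s,'w5'); pickle.dump((o,s),open('w5.pkl','wb')); print(o['t'],o['position'],o['eef_rot'],o['wrist_force'],o['gripper_width'])
```

```text
6.975 [0.48601663 0.12377279 0.00365535] [9.77944290e-01 2.08865777e-01 2.30912391e-04 1.88217466e-05] [-1.27068442 -0.26326508  5.84168289] 0.46204055239430314
```

View pics/w5.png

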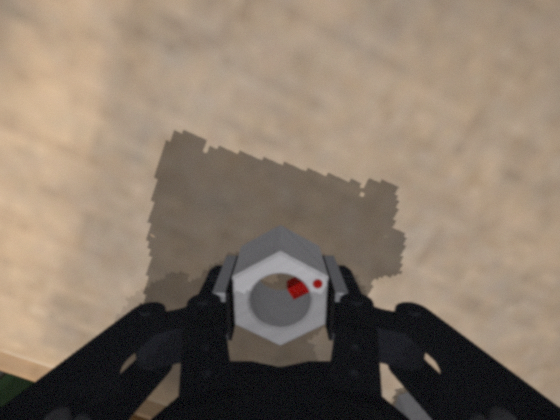

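Hub held, jaw 39 mm. I'll work out its centre in the tool frame and lift.

Run:
```python
from h import *
import pickle
o,s=pickle.load(open('w5.pkl','rb'));T=toolT(o)
Ti=np.linalg.inv(T)
crop(s,'c8',215,220,130,135,5)
for u,v in [(281,250),(281,345),(233,270),(328,270),(233,322),(327,325),(317,283)]:
    w=onz(s,u,v,.034,T); print((u,v),w.round(4),(Ti@np.r_[w,1])[:2].round(4))
```

```text
(281, 250) [0.5079 0.1344 0.034 ] [ 0.0243 -0.0007]
(281, 345) [0.4661 0.1157 0.034 ] [-0.0215 -0.0007]
(233, 270) [0.4918 0.1486 0.034 ] [ 0.0155 -0.0203]
(328, 270) [0.5076 0.1133 0.034 ] [0.0154 0.0184]
(233, 322) [0.4686 0.1395 0.034 ] [-0.0095 -0.0215]
(327, 325) [0.4838 0.1017 0.034 ] [-0.011   0.0192]
(317, 283) [0.5004 0.1147 0.034 ] [0.0095 0.0142]
```

View pics/c8.png

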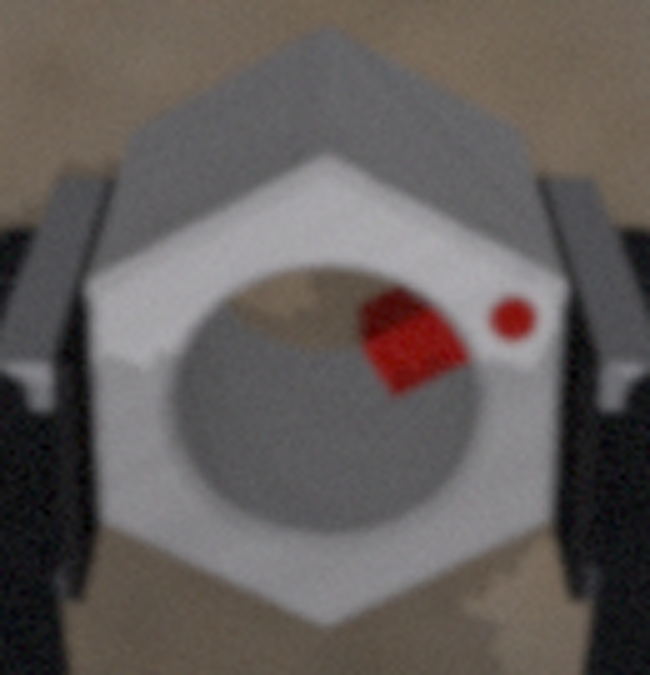

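{"name": "arm_command", "arguments": {
  "motion": [
    [0, 0, -0.004, 0],
    [0, 0, -0.014, 0],
    [0, 0, -0.035, 0],
    [0, 0, -0.065, 0],
    [0, 0, -0.1, 0],
    [0, 0, -0.125, 0],
    [0, 0, -0.136, 0],
    [0, 0, -0.136, 0],
    [0, 0, -0.136, 0]
  ]
}}

```text
t: 8.15
position: [0.4854, 0.1237, 0.1383]
eef_rot: [0.978, 0.209, -0.001, -0.0]
wrist_force: [-0.1, -0.3, -2.6]
gripper_width: 0.466
```

{"name": "arm_command", "arguments": {
  "motion": [
    [-0.003, 0.007, 0, -0.1],
    [-0.01, 0.022, 0, -0.25],
    [-0.022, 0.05, 0, -0.42],
    [-0.036, 0.082, 0, -0.59],
    [-0.052, 0.117, 0, -0.76],
    [-0.068, 0.153, 0, -0.93],
    [-0.083, 0.188, 0, -1.1],
    [-0.097, 0.22, 0, -1.27],
    [-0.109, 0.247, 0, -1.44],
    [-0.118, 0.267, 0, -1.61],
    [-0.123, 0.278, 0, -1.74],
    [-0.1243, 0.2807, 0, -1.827]
  ]
}}

```text
t: 9.65
position: [0.4865, -0.1838, 0.138]
eef_rot: [0.431, 0.902, -0.0, -0.001]
wrist_force: [-0.5, -0.2, -2.7]
gripper_width: 0.463
```

{"name": "arm_command", "arguments": {
  "motion": [
    [0, 0, 0, 0],
    [0, 0, 0, 0],
    [0, 0, 0, 0]
  ]
}}

```text
t: 10.02
position: [0.487, -0.183, 0.1391]
eef_rot: [0.433, 0.902, -0.0, -0.0]
wrist_force: [-0.4, -0.2, -1.8]
gripper_width: 0.467
```

Run:
```python
from h import *
import pickle
o=arm.get_obs(); T=toolT(o);print(o['t'],o['position'],'yaw',np.arctan2(T[1,0],T[0,0]),T[:3,2],o['wrist_force'],o['wrist_torque'],o['gripper_width'])
for n in ['wrist','scene','side']:
    s=snapshot(n); save(s,n+'6'); 
    p=proj(s,np.array([.486,-.182,.1]),T).astype(int);print(n,p)
    if n!='wrist': crop(s,n+'6c',max(0,p[0]-50),p[1]-50,100,100,6)
    pickle.dump((o,s),open(n+'6.pkl','wb'))
```

```text
10.025 [ 0.48699937 -0.18299404  0.13908158] yaw 2.246973682148383 [-3.15822465e-04  1.47733678e-04 -9.99999939e-01] [-0.40782072 -0.17816134 -1.78031904] [ 0.01078792  0.04261135 -0.04727005] 0.4669133051180856
wrist [280 240]
scene [269 262]
side [333 179]
```

View pics/wrist6.png

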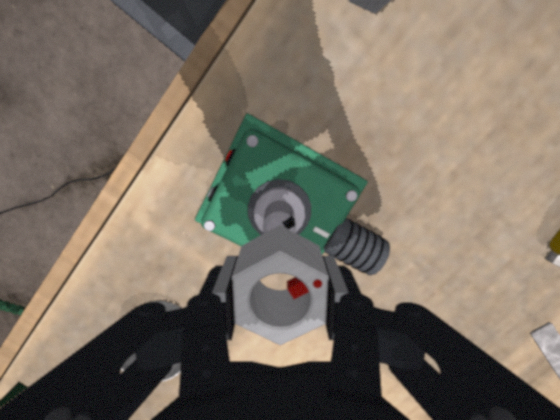

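View pics/side6c.png

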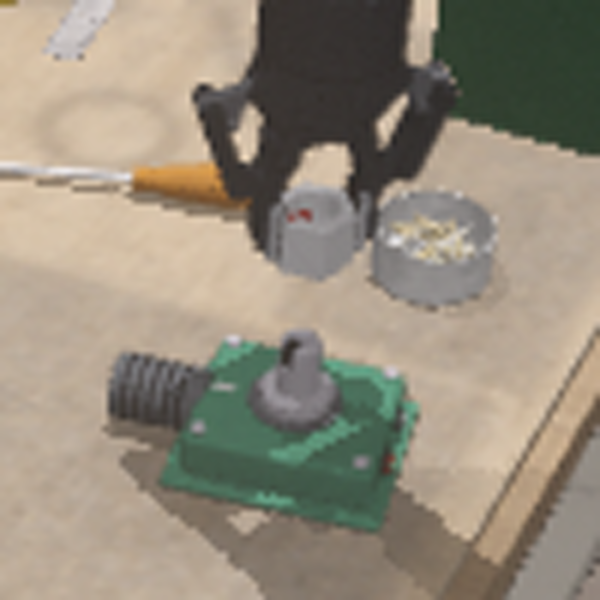

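View pics/scene6c.png

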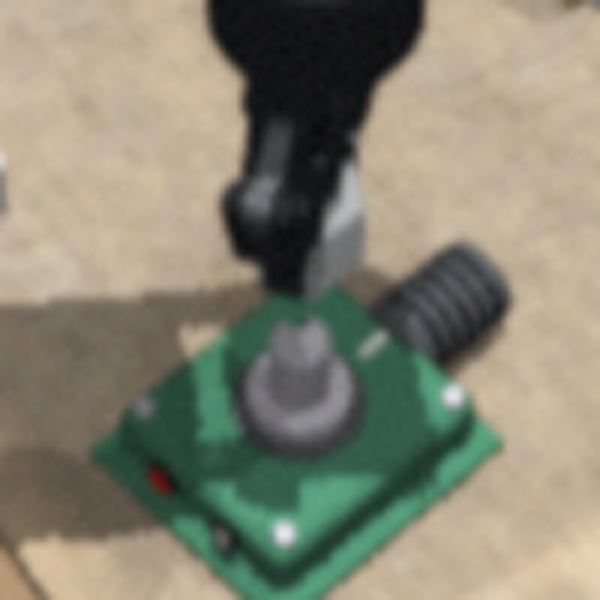

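Run:
```python
from h import *
import pickle
o,s=pickle.load(open('wrist6.pkl','rb'));T=toolT(o)
im=s['color']; hsv=cv2.cvtColor(im,cv2.COLOR_RGB2HSV)
P=[]
for x,y in [(352,196),(209,226),(252,141)]:
    r=hsv[y-9:y+10,x-9:x+10]; m=cv2.inRange(r,(0,0,90),(180,60,255))
    n,l,st,c=cv2.connectedComponentsWithStats(m); i=1+np.argmax(st[1:,4]); p=c[i]+[x-9,y-9]; w=onz(s,*p,.036,T); P.append(w); print(p.round(1),st[i,4],w.round(4))
print('axis',(P[0]+P[1])/2, 'dist',np.linalg.norm(P[0]-P[1]),np.hypot(.0915,.0804))
Ti=np.linalg.inv(T); print('tool',(Ti@np.r_[(P[0]+P[1])/2,1]).round(4))
crop(s,'c9',215,160,130,190,4)
```

```text
[353.8 196.9] 174 [ 0.5257 -0.1339  0.036 ]
[207.7 228.4] 200 [ 0.4472 -0.2323  0.036 ]
[251.9 140.6] 118 [ 0.4325 -0.1503  0.036 ]
axis [ 0.48646542 -0.18311602  0.036     ] dist 0.12584808233347128 0.12180480286097096
tool [ 2.000e-04 -5.000e-04  1.031e-01  1.000e+00]
```

View pics/c9.png

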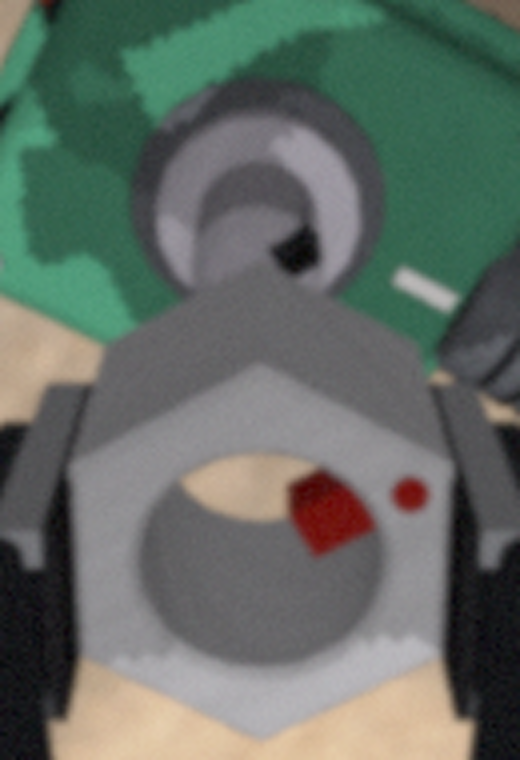

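{"name": "arm_command", "arguments": {
  "motion": [
    [0, 0, 0.012, 0],
    [0, 0, 0.03, 0],
    [0, 0, 0.045, 0],
    [0, 0, 0.05, 0],
    [0, 0, 0.05, 0],
    [0, 0, 0.05, 0]
  ]
}}

```text
t: 10.92
position: [0.4873, -0.1833, 0.0898]
eef_rot: [0.432, 0.902, 0.0, 0.0]
wrist_force: [0.2, 0.1, -2.2]
gripper_width: 0.458
```

```bash
cat > st.py <<'E'
from h import *
o=arm.get_obs(); T=toolT(o);print(round(o['t'],2),o['position'].round(4),'yaw',np.arctan2(T[1,0],T[0,0]).round(4),'F',o['wrist_force'].round(2),'M',o['wrist_torque'].round(3),'Ftool',(T[:3,:3].T@o['wrist_force']).round(2),o['gripper_width'].round(3))
E
python3 st.py
python3 - <<'E'
from h import *
T=toolT(arm.get_obs())
for n in ['side','scene']:
    s=snapshot(n); p=proj(s,np.array([.486,-.182,.09])).astype(int)
    crop(s,n+'7c',p[0]-35,p[1]-35,70,70,8)
E
```

```text
Traceback (most recent call last):
  File "st.py", line 2, in <module>
    o=arm.get_obs(); T=toolT(o);print(round(o['t'],2),o['position'].round(4),'yaw',np.arctan2(T[1,0],T[0,0]).round(4),'F',o['wrist_force'].round(2),'M',o['wrist_torque'].round(3),'Ftool',(T[:3,:3].T@o['wrist_force']).round(2),o['gripper_width'].round(3))
                                                                                                                                                                                                                                  ^^^^^^^^^^^^^^^^^^^^^^^^
AttributeError: 'float' object has no attribute 'round'
```

View pics/side7c.png

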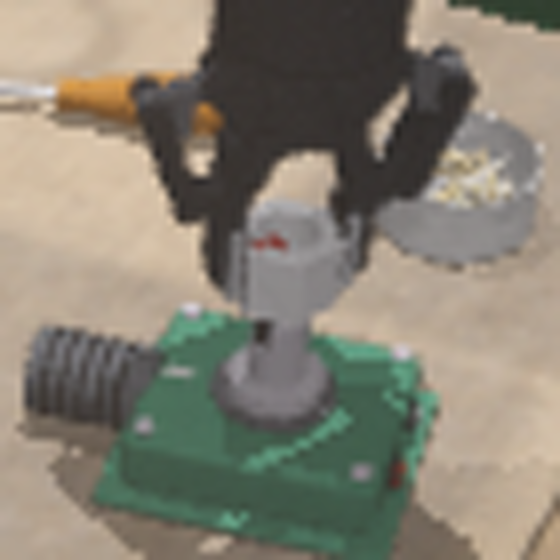

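View pics/scene7c.png

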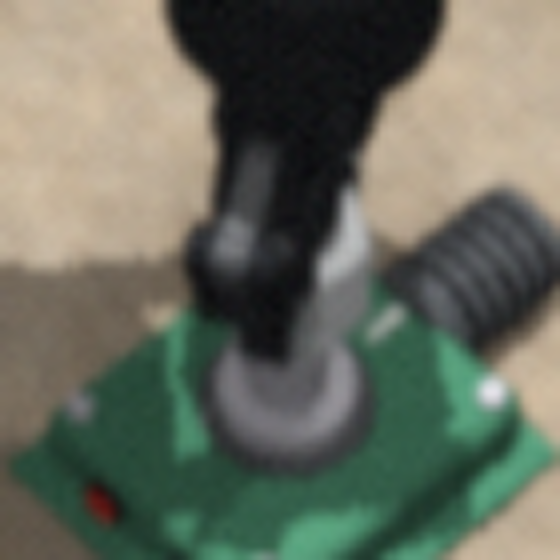

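Aligned within about 1 mm. I'll lower it gently over the spindle's end.

```bash
sed -i "s/o\['gripper_width'\].round(3)/o['gripper_width']/" st.py; python3 st.py
```

```text
11.03 [ 0.4873 -0.1833  0.0898] yaw 2.2478 F [-0.76 -0.43 -2.15] M [-0.018 -0.041  0.048] Ftool [ 0.14 -0.86  2.15] 0.4617814274308215
```

{"name": "arm_command", "arguments": {
  "motion": [
    [0, 0, 0.002, 0],
    [0, 0, 0.004, 0],
    [0, 0, 0.006, 0],
    [0, 0, 0.008, 0],
    [0, 0, 0.008, 0]
  ]
}}

```text
t: 11.65
position: [0.487, -0.1832, 0.0811]
eef_rot: [0.432, 0.902, -0.0, -0.0]
wrist_force: [-0.9, 0.3, -1.2]
gripper_width: 0.461
```

```bash
python3 st.py
```

```text
11.65 [ 0.487  -0.1832  0.0811] yaw 2.2478 F [-0.92  0.26 -1.23] M [-0.005 -0.04   0.015] Ftool [ 0.78 -0.55  1.23] 0.4614347181076368
```

{"name": "arm_command", "arguments": {
  "motion": [
    [0, 0, 0.0015, 0],
    [0, 0, 0.003, 0],
    [0, 0, 0.0045, 0],
    [0, 0, 0.006, 0],
    [0, 0, 0.006, 0]
  ]
}}

```text
t: 12.28
position: [0.487, -0.1832, 0.0751]
eef_rot: [0.432, 0.902, 0.0, -0.0]
wrist_force: [-0.2, 0.3, -1.6]
gripper_width: 0.461
```

```bash
python3 st.py
```

```text
12.28 [ 0.487  -0.1832  0.0751] yaw 2.2477 F [-0.16  0.34 -1.65] M [-0.058 -0.045  0.019] Ftool [0.36 0.09 1.65] 0.46087663519256505
```

Now over the end by about 8 mm, no contact. Continuing.

{"name": "arm_command", "arguments": {
  "motion": [
    [0, 0, 0.0015, 0],
    [0, 0, 0.003, 0],
    [0, 0, 0.0045, 0],
    [0, 0, 0.006, 0],
    [0, 0, 0.0075, 0],
    [0, 0, 0.009, 0],
    [0, 0, 0.0105, 0],
    [0, 0, 0.012, 0],
    [0, 0, 0.012, 0]
  ]
}}

```text
t: 13.4
position: [0.487, -0.1832, 0.0631]
eef_rot: [0.432, 0.902, 0.0, -0.0]
wrist_force: [-0.6, 0.8, -2.7]
gripper_width: 0.461
```

```bash
python3 st.py
```

```text
13.4 [ 0.487  -0.1832  0.0631] yaw 2.2478 F [-0.57  0.83 -2.66] M [0.003 0.036 0.017] Ftool [1.   0.07 2.66] 0.4612940447138432
```

{"name": "arm_command", "arguments": {
  "motion": [
    [0, 0, 0.001, 0],
    [0, 0, 0.002, 0],
    [0, 0, 0.003, 0],
    [0, 0, 0.004, 0],
    [0, 0, 0.004, 0]
  ]
}}

```text
t: 14.02
position: [0.487, -0.1832, 0.0592]
eef_rot: [0.432, 0.902, 0.0, -0.0]
wrist_force: [0.2, 0.3, -2.5]
gripper_width: 0.461
```

```bash
python3 st.py
```

```text
14.03 [ 0.487  -0.1832  0.0592] yaw 2.2478 F [ 0.18  0.29 -2.51] M [-0.01   0.032  0.023] Ftool [0.11 0.33 2.51] 0.4614003543394405
```

{"name": "arm_command", "arguments": {
  "motion": [
    [0, 0, 0.0005, 0],
    [0, 0, 0.001, 0],
    [0, 0, 0.0015, 0],
    [0, 0, 0.002, 0],
    [0, 0, 0.002, 0]
  ]
}}

```text
t: 14.65
position: [0.487, -0.1832, 0.0573]
eef_rot: [0.432, 0.902, -0.0, -0.0]
wrist_force: [-0.4, -0.2, -2.4]
gripper_width: 0.461
```

```bash
python3 st.py
```

```text
14.65 [ 0.487  -0.1832  0.0573] yaw 2.2478 F [-0.42 -0.23 -2.39] M [-0.018  0.012  0.037] Ftool [ 0.08 -0.47  2.39] 0.46063703616120044
```

{"name": "arm_command", "arguments": {
  "motion": [
    [0, 0, 0.0007, 0],
    [0, 0, 0.0014, 0],
    [0, 0, 0.002, 0],
    [0, 0, 0.002, 0]
  ]
}}

```text
t: 15.15
position: [0.487, -0.1832, 0.0552]
eef_rot: [0.432, 0.902, -0.0, -0.0]
wrist_force: [0.5, -0.4, -1.2]
gripper_width: 0.457
```

{"name": "arm_command", "arguments": {
  "motion": [
    [0, 0, 0.0007, 0],
    [0, 0, 0.0014, 0],
    [0, 0, 0.002, 0],
    [0, 0, 0.002, 0]
  ]
}}

```text
t: 15.65
position: [0.487, -0.1832, 0.0532]
eef_rot: [0.432, 0.902, 0.0, -0.0]
wrist_force: [-0.4, 0.5, -1.6]
gripper_width: 0.457
```

```bash
python3 st.py
python3 - <<'E'
from h import *
for n in ['side','wrist']:
    s=snapshot(n); 
    if n=='side':
        p=proj(s,np.array([.486,-.182,.07])).astype(int); crop(s,n+'8c',p[0]-30,p[1]-30,60,60,10)
    else: crop(s,n+'8c',190,180,180,170,4)
E
```

```text
15.65 [ 0.487  -0.1832  0.0532] yaw 2.2478 F [-0.42  0.53 -1.64] M [-0.056  0.021 -0.006] Ftool [0.68 0.   1.64] 0.45719401855861236
```

View pics/wrist8c.png

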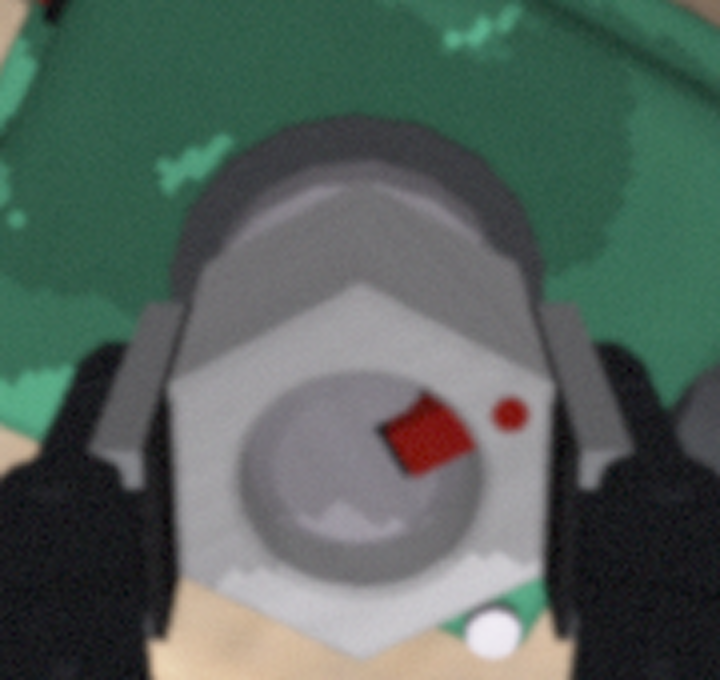

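View pics/side8c.png

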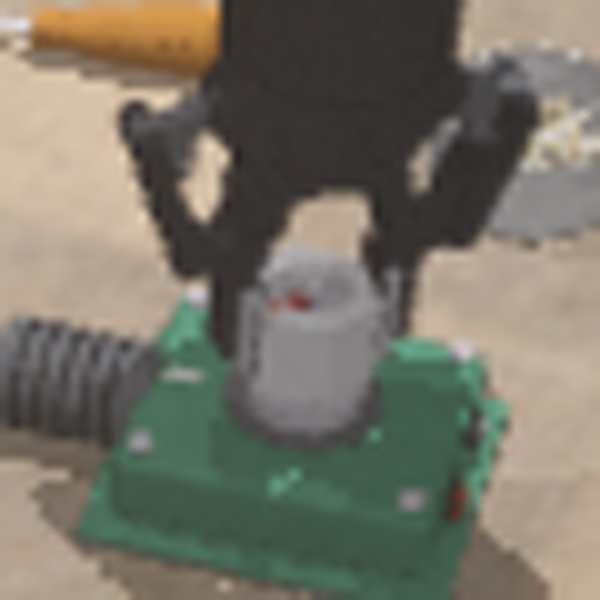

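The tab is in the keyway (dark slot round it in wrist8c at 400,445) with no push felt. I'll seat it in small steps.

{"name": "arm_command", "arguments": {
  "motion": [
    [0, 0, 0.0005, 0],
    [0, 0, 0.001, 0],
    [0, 0, 0.0015, 0],
    [0, 0, 0.002, 0],
    [0, 0, 0.002, 0]
  ]
}}

```text
t: 16.38
position: [0.487, -0.1832, 0.0513]
eef_rot: [0.432, 0.902, -0.0, -0.0]
wrist_force: [-0.0, -0.0, -2.3]
gripper_width: 0.461
```

{"name": "arm_command", "arguments": {
  "motion": [
    [0, 0, 0.0004, 0],
    [0, 0, 0.0008, 0],
    [0, 0, 0.001, 0],
    [0, 0, 0.001, 0]
  ]
}}

```text
t: 16.88
position: [0.487, -0.1832, 0.0503]
eef_rot: [0.432, 0.902, 0.0, -0.0]
wrist_force: [-0.6, -0.7, -2.1]
gripper_width: 0.459
```

```bash
python3 st.py
```

```text
16.88 [ 0.487  -0.1832  0.0503] yaw 2.2478 F [-0.59 -0.72 -2.05] M [-0.008 -0.035  0.01 ] Ftool [-0.19 -0.91  2.05] 0.45894812289878173
```

{"name": "arm_command", "arguments": {
  "motion": [
    [0, 0, 0.0002, 0],
    [0, 0, 0.0004, 0],
    [0, 0, 0.0006, 0],
    [0, 0, 0.0006, 0]
  ]
}}

```text
t: 17.38
position: [0.487, -0.1832, 0.0497]
eef_rot: [0.432, 0.902, -0.0, 0.0]
wrist_force: [-0.8, 0.3, -2.5]
gripper_width: 0.462
```

{"name": "arm_command", "arguments": {
  "motion": [
    [0, 0, 0.0002, 0],
    [0, 0, 0.0003, 0],
    [0, 0, 0.0003, 0]
  ]
}}

```text
t: 17.75
position: [0.4871, -0.1833, 0.0497]
eef_rot: [0.432, 0.902, -0.0, 0.0]
wrist_force: [-2.4, 2.0, 5.3]
gripper_width: 0.462
```

{"name": "arm_command", "arguments": {
  "motion": [
    [0, 0, 0.0002, 0],
    [0, 0, 0.0003, 0],
    [0, 0, 0.0003, 0]
  ]
}}

```text
t: 18.12
position: [0.4871, -0.1833, 0.0496]
eef_rot: [0.432, 0.902, 0.0, 0.0]
wrist_force: [-5.4, 1.8, 9.3]
gripper_width: 0.462
```

Firm contact at TCP z=0.0497, where the shoulder should stop it (0.046 + 0.0037). Now I'll ease the grip, open part way and look.

{"name": "arm_command", "arguments": {
  "motion": [
    [0, 0, -0.0002, 0],
    [0, 0, -0.0002, 0],
    [0, 0, -0.0002, 0]
  ],
  "squeeze": 20,
  "hand": 1
}}

```text
t: 18.5
position: [0.4871, -0.1832, 0.0497]
eef_rot: [0.432, 0.902, -0.0, 0.0]
wrist_force: [-3.6, 2.6, 6.2]
gripper_width: 0.46
```

{"name": "arm_command", "arguments": {
  "motion": [
    [0, 0, 0, 0],
    [0, 0, 0, 0],
    [0, 0, 0, 0],
    [0, 0, 0, 0],
    [0, 0, 0, 0]
  ],
  "hand": -0.4
}}

```text
t: 19.12
position: [0.487, -0.1832, 0.0493]
eef_rot: [0.432, 0.902, -0.0, -0.0]
wrist_force: [0.1, -0.0, -0.0]
gripper_width: 0.697
```

```bash
python3 st.py
python3 - <<'E'
from h import *
s=snapshot('wrist'); crop(s,'w9c',170,180,220,190,3.5)
E
```

```text
19.12 [ 0.487  -0.1832  0.0493] yaw 2.2478 F [ 0.06 -0.03 -0.01] M [-0.008  0.013 -0.008] Ftool [-0.06  0.03  0.01] 0.6970678600744799
```

View pics/w9c.png

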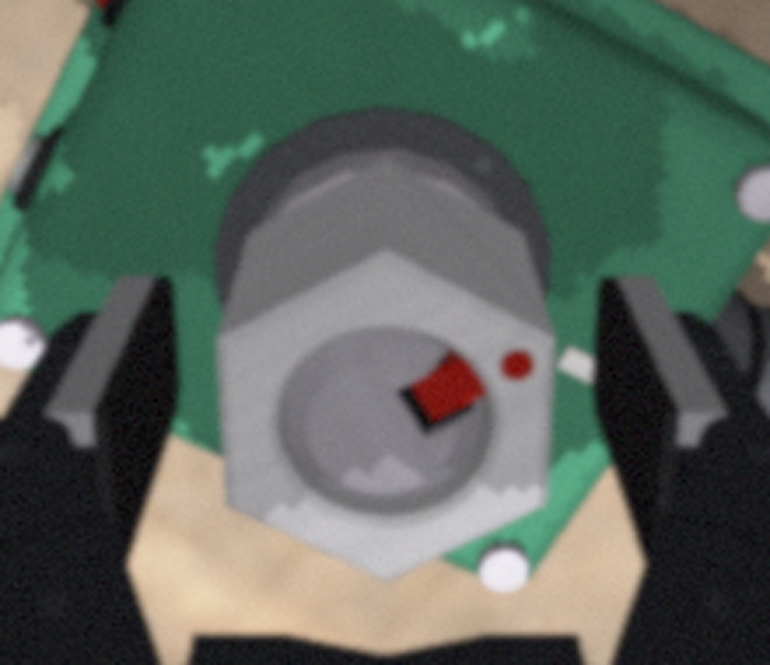

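Released, with the jaws clear on both sides. I'll back straight up and check.

{"name": "arm_command", "arguments": {
  "motion": [
    [0, 0, -0.005, 0],
    [0, 0, -0.015, 0],
    [0, 0, -0.035, 0],
    [0, 0, -0.065, 0],
    [0, 0, -0.095, 0],
    [0, 0, -0.115, 0],
    [0, 0, -0.12, 0],
    [0, 0, -0.12, 0],
    [0, 0, -0.12, 0]
  ]
}}

```text
t: 20.3
position: [0.4867, -0.1831, 0.1684]
eef_rot: [0.432, 0.902, -0.0, -0.001]
wrist_force: [-0.5, -0.7, 0.9]
gripper_width: 0.701
```

```bash
python3 st.py
python3 - <<'E'
from h import *
import pickle
o=arm.get_obs();T=toolT(o)
s=snapshot('wrist'); save(s,'w10'); p=proj(s,np.array([.486,-.182,.07]),T).astype(int); crop(s,'w10c',p[0]-50,p[1]-50,100,100,6); pickle.dump((o,s),open('w10.pkl','wb'));print(p)
for n in ['side','scene']:
    s=snapshot(n); save(s,n+'10'); p=proj(s,np.array([.486,-.182,.07])).astype(int); crop(s,n+'10c',p[0]-30,p[1]-30,60,60,10);print(p)
    for z in (.08,.086,.09): print(z,proj(s,np.array([.4858,-.1822,z])).round(1))
    pickle.dump(s,open(n+'10.pkl','wb'))
E
```

```text
20.3 [ 0.4867 -0.1831  0.1684] yaw 2.2478 F [-0.55 -0.65  0.89] M [-0.006  0.017  0.017] Ftool [-0.16 -0.84 -0.89] 0.7010270707024768
[280 213]
[332 186]
0.08 [333.2 184.6]
0.086 [333.4 183.2]
0.09 [333.5 182.2]
[268 269]
0.08 [268.8 267.5]
0.086 [268.9 265.9]
0.09 [268.9 264.9]
```

View pics/w10c.png

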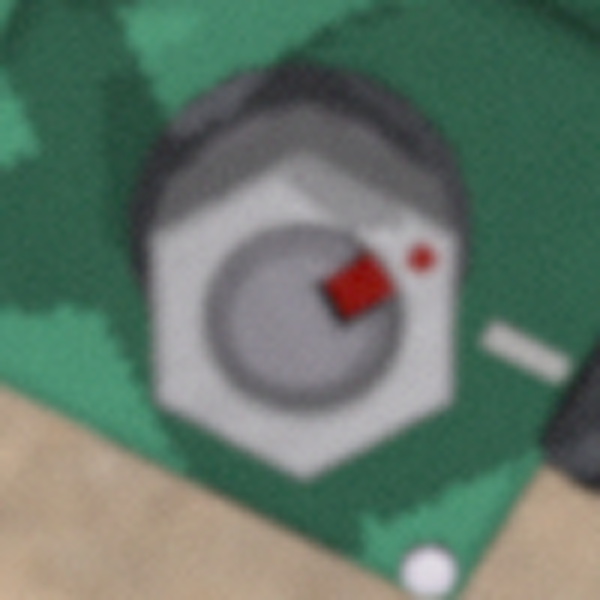

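View pics/side10c.png

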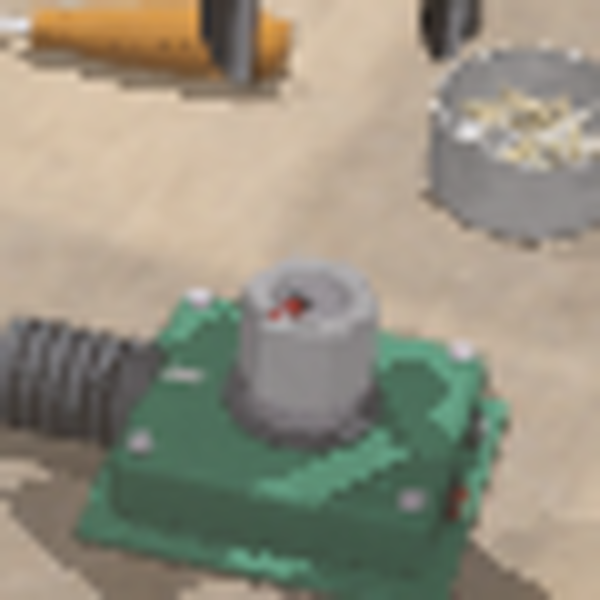

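View pics/scene10c.png

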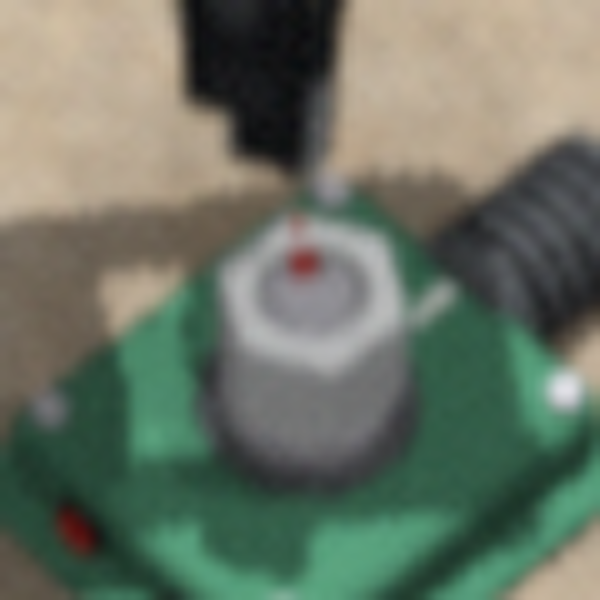

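The hub's top centre reads side (333.1,185.3) and scene (269.3,268), both at z≈0.08, as they should when home; 10 mm short would read 182.2 and 264.9. Handing in.

```bash
python3 -c "
from bench import arm
print(arm.job_done())"
```

```text
the job is handed in; nothing more can be done
None
```

The hub is on the spindle, with its tab in the keyway, seated on the shoulder and released. I handed the job in at about 20 s of the 72 s allowed.

- **Choice:** I took the hub farthest from the base, at (0.486, 0.124). The look-alike at (0.431, 0.002) was left alone.
- **Keyway:** From straight above, the keyway measured about 1.20 rad in world axes, which is 1.03 rad from the unit's +x. I turned the hub to that angle in the air, so the tab went in on the first descent. No turning search on the spindle was needed.
- **Seating:** Nothing above sensor noise was felt until firm contact at the expected shoulder height (TCP z 0.0497). The highest vertical reading was then about 9 N, or 11 to 12 N from the weight reading just before contact.
- **Checks after letting go:** The hub's top reads z≈0.08 in both fixed views, the seated height, and it looks level. The tab shows inside the slot, the spindle's end looks flush with the hub's top, and the gripper was about 90 mm clear.
- **Disagreements:** The spindle-axis estimates from different views differed by up to about 1.4 mm. The keyway angle varied between 1.17 and 1.27 rad depending on how I measured it. Neither got in the way of the fit.

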